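# Index the square blank by three clicks and hold the knob

### The job

Two dividing heads stand on the bench, one with a finished round piece in its chuck and one with a blank that is still square. On the head with the square blank, grip the indexing knob by its bar and turn it clockwise (seen from above) by three clicks from where it stands now, without running on past the third stop; leave the other head's knob, both workpieces and the things lying about undisturbed. Finish while still gripping the knob, holding it still in the third stop so that it can be locked.

Things in the scene. Friction and masses are not known exactly. Their poses are not given: they have to be found in the camera images.
- head_a: One of two like dividing heads fixed to the bench, either on the left or on the right: cream casting, foot 250 x 130, body 230 x 110 mm, top 70 mm above the bench. Origin: centre of its underside; x along its length, away from the robot; z up. On top: chuck with workpiece 60 mm towards -x, indexing knob 55 mm towards +x, between them a small steel plunger block (top at 84 mm).
- knob_a: Indexing knob of head_a: scalloped steel disc 74 mm across, top 80 mm above the bench; on it an upright black grip bar 16 mm thick (along own y), 80 to 116 mm above the bench, reaching 40 mm to -x of the axis (pointer end, white line) and 28 mm to +x. Origin on its vertical axis, 72 mm up; its pose turns with it. Clockwise = yaw falling. The chuck turns with it.
- knob_a_grip (a point): On the axis of knob_a, 106 mm above the bench: TCP height to grip the bar (fingertips 7 mm above the disc). Stops every 24 degrees, at knob yaw = head yaw - k x 24 degrees; this one starts at rest at k = 0. Each click resists with about 0.2 N m at first, nothing half way, then pulls into the next stop. Dead stops at k = -0.6 and 7.
- knob_a_tip (a point): Top of the pointer end of knob_a's bar, 40 mm from the axis, 116 mm above the bench. Straight distance from its starting place: 16.6 mm at one click, 32.5 mm at two, 47.0 mm at three, 59.4 mm at four.
- chuck_a_mid (a point): Centre of the floor of head_a's chuck, a round steel cup 56 mm across, 46 mm inside and 7 mm deep, rim 84 mm above the bench. A workpiece stands loosely in it.
- head_b: One of two like dividing heads fixed to the bench, either on the left or on the right: cream casting, foot 250 x 130, body 230 x 110 mm, top 70 mm above the bench. Origin: centre of its underside; x along its length, away from the robot; z up. On top: chuck with workpiece 60 mm towards -x, indexing knob 55 mm towards +x, between them a small steel plunger block (top at 84 mm).
- knob_b: Indexing knob of head_b: scalloped steel disc 74 mm across, top 80 mm above the bench; on it an upright black grip bar 16 mm thick (along own y), 80 to 116 mm above the bench, reaching 40 mm to -x of the axis (pointer end, white line) and 28 mm to +x. Origin on its vertical axis, 72 mm up; its pose turns with it. Clockwise = yaw falling. The chuck turns with it.
- knob_b_grip (a point): On the axis of knob_b, 106 mm above the bench: TCP height to grip the bar (fingertips 7 mm above the disc). Stops every 24 degrees, at knob yaw = head yaw - k x 24 degrees; this one starts at rest at k = 2. Each click resists with about 0.2 N m at first, nothing half way, then pulls into the next stop. Dead stops at k = -0.6 and 7.
- knob_b_tip (a point): Top of the pointer end of knob_b's bar, 40 mm from the axis, 116 mm above the bench. Straight distance from its starting place: 16.6 mm at one click, 32.5 mm at two, 47.0 mm at three, 59.4 mm at four.
- chuck_b_mid (a point): Centre of the floor of head_b's chuck, a round steel cup 56 mm across, 46 mm inside and 7 mm deep, rim 84 mm above the bench. A workpiece stands loosely in it.
- blank: The unfinished workpiece: a light wooden blank, still square, 46 x 46 mm, with a round foot that stands in the chuck of one of the two heads (either one). Origin: centre of the underside of its foot; z up; 61 mm high, so its top is 138 mm above the bench.
- finial: The finished workpiece: a round, turned wooden knob shape with a narrow waist, 48 mm across and 60 mm high, of the same wood, standing in the chuck of the other head. Origin: centre of the underside; z up.
- gouge: A turning gouge with a wooden handle, 240 mm long, 26 mm thick, lying on the bench between the heads. Origin: underside, middle; x along it. A bystander.
- block: A cork sanding block, 90 x 50 x 30 mm, lying on the bench between the heads on the robot's side. Origin: centre of underside. A bystander.
- cup: A grey plastic cup, 80 mm across and 90 mm high, standing to the left of the left head. Origin: centre of underside. A bystander.
- offcut: A round wooden offcut, 56 mm across and 50 mm high, standing to the right of the right head. Origin: centre of underside. A bystander.
Not all that is in view belongs to the job. What is shaped like the blank but blue, grey or orange is not meant.

How it is judged (in metres and radians):
At the end, for the whole second after the job is handed in: Square blank's knob still in the third clockwise stop (pointer tip 43.7-50.2 mm from its start: 72 degrees +-5), fingers on it with over 3 N, TCP within 25 mm of its grip point; other knob's pointer moved under 6 mm; both workpieces upright, the blank in its chuck (((horizontal distance between blank and chuck_a_mid below 0.015 m and distance of knob_a_tip from where it was at the start of the episode between 0.0437 and 0.0502 m and angular speed of knob_a below 0.15 rad/s and contact force between the fingers and knob_a above 3 N and distance between the grasp point and knob_a_grip below 0.025 m and distance of knob_b_tip from where it was at the start of the episode below 0.006 m) or (horizontal distance between blank and chuck_b_mid below 0.015 m and distance of knob_b_tip from where it was at the start of the episode between 0.0437 and 0.0502 m and angular speed of knob_b below 0.15 rad/s and contact force between the fingers and knob_b above 3 N and distance between the grasp point and knob_b_grip below 0.025 m and distance of knob_a_tip from where it was at the start of the episode below 0.006 m)) and angle between each of blank, finial's own z axis and vertical below 0.15 rad); the arm keeps its last pose, push and grip.
It fails at once if the knob of the head with the finished piece is turned ((horizontal distance between blank and chuck_a_mid above 0.05 m and distance of knob_a_tip from where it was at the start of the episode above 0.01 m) or (horizontal distance between blank and chuck_b_mid above 0.05 m and distance of knob_b_tip from where it was at the start of the episode above 0.01 m)).
It fails at once if the knob is turned well past the third stop (more than half way to the fourth) (distance of any of knob_a_tip, knob_b_tip from where it was at the start of the episode above 0.055 m).
It fails at once if a workpiece is knocked out of its chuck or tipped (angle between any of blank, finial's own z axis and vertical above 0.3 rad or distance of any of blank, finial from where it was at the start of the episode above 0.02 m).
It fails at once if a bystander is pushed more than 30 mm (distance of any of gouge, block, cup, offcut from where it was at the start of the episode above 0.03 m).
It also fails if it takes over 35 s, if anything falls off the work surface, if the arm or the gripper's body presses on something with over 40 N, if the wrist force passes 120 N, or if a joint passes its speed limit or range.

### The arm

A 6-joint arm with a two-finger parallel gripper is mounted at the origin on the work surface. World frame = base frame: x ahead of the robot, y to its left, z up, the work surface at z = 0. Lengths are in mm, angles in rad, forces in N, time in s.
With the tool pointing down it reaches from about 275 to 750 mm from the base axis. Payload 10.2 kg.
Tool frame: the origin (TCP) lies between the finger pads, 19 mm behind the fingertips; this is the grasp point; z points along the fingers, y is the direction in which the jaws open and shut (so a half turn about z gives the same grasp; the last joint's range is limited). The gripper opens to 88 mm and grips with 3 to 60 N. Pads are 18 mm wide; open, the fingers measure 123 mm over their backs; the gripper's body (75 mm by 187 mm) begins 45 mm behind the grasp point.
Start: joints at [0.896, 0.313, 1.498, -0, 1.331, -0.223], TCP at [229.221, 472.323, 257.42] pointing down, gripper open.
Joint ranges: [-2.94, 2.94], [-0.97, 2.17], [0.19, 2.56], [-1.23, 4.37], [0.02, 3.11], [-2.88, 2.88]. Speed limits (rad/s): [2.39, 2.39, 3.01, 3.14, 3.14, 3.14].

### API

Orientations are given as a unit quaternion [x, y, z, w].
In Python, from plant import arm gives the robot as it stands.
- The arm moves only by the shell command python3 -m pendant 'ROWS'. ROWS is JSON, one flat list of numbers, 7 for each row, row after row: the shift along the world's x, y, z in cm, then the turn, a rotation vector about the world's x, y, z in degrees, then the closure in counts, from 0 (fully open) to 255 (shut). A call has exactly 5 rows; each row shifts and turns the commanded pose from where the row before left it; what a row does not reach is not made up. A row lasts 1/12 s, in which the tool goes at most 41.7 mm and 7.16 degrees, less where a joint would pass 70% of its speed; a pose out of reach is approached as far as the arm can. A call is refused whole if a number of a shift passes 4.17 or a number of a turn 7.16, either way. A call with a gripper value outside its range is refused whole. The fingers move at their own pace and stop on an object; the grip force is fixed at half the most. Time passes only in rows, so rows that do not move let the fingers close, or fill a call up. It gives the time, the measured TCP pose, the force and the opening at its end, in the units of the state.
- arm.get_state(): the state, without advancing time (a new reading comes with each control period).
- arm.read_camera(name): name is "scene" or "top"; returns the picture (400x640x3 uint8, blue, green, red); there is no depth.
- arm.camera_info(name): a dict with "fx", "fy", "cx", "cy" (pixels), "k1" (the pictures are not rectified: a ray, as slopes to the right and down, at radius r is drawn at 1 + k1 r^2 times it, then the intrinsics apply), "pose" (4x4, takes a point from camera to world coordinates). Camera axes: x right, y up, looking along -z (the intrinsics and any distortion apply to the point x, -y, -z); pixel columns grow to the right and rows downward; lengths in mm; the calibration is good to about 2 mm. A picture is of the moment at which its call begins. camera_info takes no time and is no camera call.
- arm.sign_off(): hands the job in, once; it reports no verdict.
The state is a dict: "t": time; "qpos": joint angles; "qd": joint speeds; "joint_efforts": joint torques, N m; "tcp_pos": TCP position; "ee_rot": TCP orientation; "wrist_force": force on the tool from outside, world axes, zero at the start; "wrist_torque": the same for the moment, N m; "finger_gap": opening from 0.0 (shut) to 1.0 (fully open).
Only numpy, scipy, OpenCV 4.12 (cv2) and the standard library are available. Lean on these libraries where they do the work, as an engineer would, in place of code of your own. Each camera call takes 0.05 s, during which the arm holds its last target. There are 200 camera calls.

## Working session

There is one attempt and no reset: what is moved stays moved. The work goes in short steps, Python scripts to look and compute and a shell command to move; the robot and the scene stay as the last step left them, time stands still between calls to the robot, and variables do not carry over. Pictures are saved under pics/ and viewed, about 8 in all and at most 12, crops included, and the job is handed in when it is done.

```bash
mkdir -p pics && cat > h.py <<'E'
import numpy as np, cv2
from plant import arm
def snap(n,f):
    im=arm.read_camera(n); cv2.imwrite('pics/'+f,im); return im
def ray(n,u,v):
    c=arm.camera_info(n); x=(u-c['cx'])/c['fx']; y=(v-c['cy'])/c['fy']
    K=np.eye(3); d=cv2.undistortPoints(np.array([[[x,y]]],float),K,np.array([0.,0,0,0])).ravel()
    r=np.hypot(x,y); s=r
    for _ in range(30): s=r/(1+c['k1']*s*s)
    k=s/r if r>0 else 1
    P=np.array(c['pose']); return P[:3,3],P[:3,:3]@np.array([x*k,-y*k,-1])
def onz(n,u,v,z):
    o,d=ray(n,u,v); return o+d*(z-o[2])/d[2]
def proj(n,p):
    c=arm.camera_info(n);P=np.array(c['pose']);q=P[:3,:3].T@(np.array(p,float)-P[:3,3])
    x,y=q[0]/-q[2],-q[1]/-q[2];k=1+c['k1']*(x*x+y*y)
    return c['fx']*x*k+c['cx'],c['fy']*y*k+c['cy']
E
sed -i '/K=np.eye/d' h.py
python3 - <<'E'
from h import *
for n in('scene','top'): snap(n,n+'0.png'); c=arm.camera_info(n); print(n,{k:np.round(v,3).tolist() for k,v in c.items()})
print(arm.get_state())
E
```

```text
scene {'fx': 516.277, 'fy': 516.277, 'cx': 321.894, 'cy': 191.72, 'k1': -0.07, 'pose': [[0.81, -0.395, 0.433, 1120.846], [0.586, 0.541, -0.603, -813.38], [0.004, 0.742, 0.67, 1023.258], [0.0, 0.0, 0.0, 1.0]]}
top {'fx': 490.191, 'fy': 490.191, 'cx': 319.425, 'cy': 198.795, 'k1': -0.105, 'pose': [[-0.016, 0.987, -0.16, 267.62], [-1.0, -0.017, -0.003, 3.588], [-0.006, 0.16, 0.987, 1426.791], [0.0, 0.0, 0.0, 1.0]]}
{'t': 0.1, 'qpos': array([ 8.95584120e-01,  3.13364786e-01,  1.49831656e+00, -4.37680495e-05,
        1.33095724e+00, -2.23386257e-01]), 'qd': array([ 1.05775389e-03, -1.04022723e-05, -4.43044347e-03,  1.91907609e-04,
       -1.10487809e-03,  1.08464903e-05]), 'joint_efforts': array([ 3.73098592e-03, -4.02802312e+01, -2.52643186e+01,  6.94815279e-02,
        3.41900031e-02,  4.50641124e-06]), 'tcp_pos': array([229.11862231, 472.16741879, 256.95002222]), 'ee_rot': array([ 2.23991124e-01,  9.74591044e-01, -4.80292972e-04, -2.07996136e-04]), 'wrist_force': array([-1.06856111,  0.36810377,  0.0705409 ]), 'wrist_torque': array([ 0.04527039, -0.00520344, -0.03744444]), 'finger_gap': 1.0007494837080229}
```

View pics/top0.png

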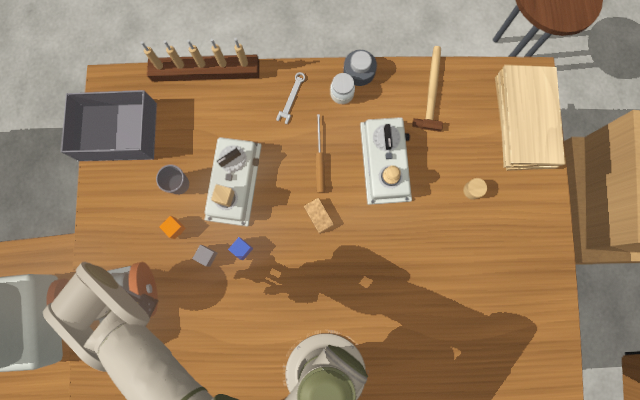

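View pics/scene0.png

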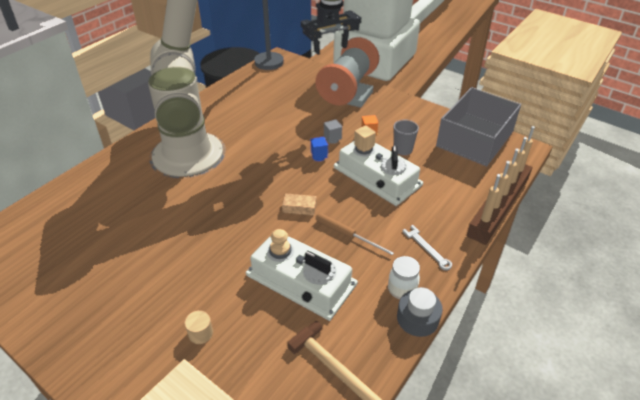

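The square, wood-coloured blank is on the left head, at top (222,195), with its knob at (231,157). The things I could confuse it with are the right knob (388,137), whose head holds the round finial at (391,175), and the coloured cubes: blue (240,248), grey (203,256) and orange (171,227). I'm choosing the left knob and will check it in one close crop.

```bash
python3 - <<'E'
from h import *
t=cv2.imread('pics/top0.png'); s=cv2.imread('pics/scene0.png')
a=cv2.resize(t[130:230,190:270],None,fx=5,fy=5,interpolation=cv2.INTER_CUBIC)
b=cv2.resize(s[115:215,325:405+20],None,fx=4,fy=5,interpolation=cv2.INTER_CUBIC)
cv2.imwrite('pics/c1.png',np.hstack([a[:500],b[:500]])[:, :800])
g=cv2.cvtColor(t,cv2.COLOR_BGR2GRAY)
def blobs(m,off,n,z):
    k,l,st,ce=cv2.connectedComponentsWithStats(m.astype(np.uint8))
    for i in range(1,k):
        if st[i,4]<25: continue
        ys,xs=np.nonzero(l==i); P=np.array([onz(n,x+off[0],y+off[1],z)[:2] for x,y in zip(xs,ys)])
        (c,wh,an)=cv2.minAreaRect(P.astype(np.float32)); print(n,st[i],np.round(ce[i]+off,1),'world',np.round(P.mean(0),1),'rect',np.round(c,1),np.round(wh,1),round(an,1))
blobs(g[138:180,205:262]<60,(205,138),'top',116)
gs=cv2.cvtColor(s,cv2.COLOR_BGR2GRAY)
blobs(gs[140:185,375:415]<50,(375,140),'scene',98)
# head casting
hsv=cv2.cvtColor(t,cv2.COLOR_BGR2HSV)
m=((hsv[...,1]<60)&(hsv[...,2]>150))[125:235,195:270]
blobs(m,(195,125),'top',40)
E
```

```text
scene [17 13  5 16 41] [393.7 161.6] world [614.1 244.4] rect [612.1 249.4] [11.5 69. ] 30.1
top [  10   12   52   89 2502] [230.4 182.7] world [545.5 264.7] rect [551.  260.4] [130.6 249.4] 81.5
top [61 19  5 14 40] [257.8 150.3] world [639.7 185.4] rect [639.8 185.3] [ 8.7 39.5] 79.3
```

View pics/c1.png

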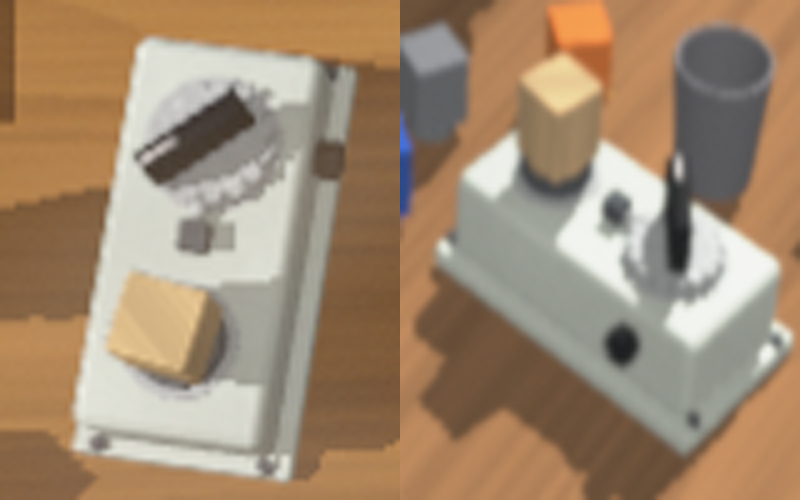

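The crop confirms it. The left head carries the square blank, and the bar's white pointer end is lower left at about (219,164), with the other end at (239,151). That puts the bar about 48° clockwise of the head, so this is head_b at k=2. Next I'll get the axis position several ways.

```bash
python3 - <<'E'
from h import *
t=cv2.imread('pics/top0.png'); s=cv2.imread('pics/scene0.png')
hsv=cv2.cvtColor(t,cv2.COLOR_BGR2HSV)
def comps(m,off,lo):
    k,l,st,ce=cv2.connectedComponentsWithStats(m.astype(np.uint8))
    for i in range(1,k):
        if st[i,4]>=lo: ys,xs=np.nonzero(l==i); yield np.c_[xs,ys]+off,st[i]
g=t.max(2)
for th in (80,95,110):
  for p,st in comps(g[140:176,210:250]<th,(210,140),40):
    W=np.array([onz('top',x,y,110)[:2] for x,y in p]); c,wh,an=cv2.minAreaRect(W.astype(np.float32))
    e=np.linalg.svd(W-W.mean(0),full_matrices=False)[2][0]
    print('bar',th,st,'mean',W.mean(0).round(1),'rect',np.round(c,1),np.round(wh,1),round(an,1),'axis deg',round(np.degrees(np.arctan2(e[1],e[0]))%180,1))
# eye-read: body-top corners (z=70) and bar ends (z=116) from the 5x crop
px=lambda x,y:(190+x/5,130+y/5)
C=np.array([onz('top',*px(*q),70)[:2] for q in((143,40),(325,58),(262,448),(80,436))]);c=C.mean(0)
d=(C[0]+C[1]-C[2]-C[3])/2;L=np.hypot(*d);print('head',C.round(0).tolist(),c.round(1),'L',L.round(1),'yaw',np.degrees(np.arctan2(d[1],d[0])).round(1),'W',np.hypot(*(C[1]-C[0])).round(1),'knob',(c+55*d/L).round(1),'chuck',(c-60*d/L).round(1))
A=onz('top',*px(144,168),116);B=onz('top',*px(243,103),116);u=(B-A)[:2];print('bar ends',A.round(1),B.round(1),np.hypot(*u).round(1),np.degrees(np.arctan2(u[1],u[0])).round(1),'axis',(A[:2]+u*40/68).round(1))
# blank top centre z=138; plunger
T=np.array([onz('top',*px(*q),138)[:2] for q in((133,270),(222,290),(190,377),(108,345))]);print('blank',T.round(0).tolist(),T.mean(0).round(1))
print('scene tip',onz('scene',395,147,116).round(1))
a=cv2.resize(s[140:180,375:415],None,fx=12,fy=12,interpolation=cv2.INTER_NEAREST); b=cv2.resize(t[140:180,212:252],None,fx=12,fy=12,interpolation=cv2.INTER_NEAREST)
cv2.imwrite('pics/c2.png',np.hstack([b[:,:400],a[:,:400]]))
E
```

```text
bar 80 [ 10   8  21  18 133] mean [604.6 252.9] rect [602.7 256.4] [20.8 62.1] 35.1 axis deg 128.9
bar 95 [  9   8  22  18 155] mean [604.2 253.2] rect [603.3 256.8] [22.4 63.6] 33.7 axis deg 128.3Traceback (most recent call last):
  File "<stdin>", line 11, in <module>
  File "h.py", line 12, in onz
    o,d=ray(n,u,v); return o+d*(z-o[2])/d[2]
        ~~~^^^^^^^
  File "h.py", line 6, in ray
    c=arm.camera_info(n); x=(u-c['cx'])/c['fx']; y=(v-c['cy'])/c['fy']
ValueError: time passes only in moves, steps and waits
```

```bash
sed -i 's/arm\.camera_info(n)/info(n)/' h.py && sed -i '2a import functools\n@functools.lru_cache\ndef info(n): return arm.camera_info(n)' h.py && python3 - <<'E'
from h import *
t=cv2.imread('pics/top0.png'); s=cv2.imread('pics/scene0.png')
px=lambda x,y:(190+x/5,130+y/5)
C=np.array([onz('top',*px(*q),70)[:2] for q in((143,40),(325,58),(262,448),(80,436))]);c=C.mean(0)
d=(C[0]+C[1]-C[2]-C[3])/2;L=np.hypot(*d);print('head',C.round(0).tolist(),c.round(1),'L',L.round(1),'yaw',np.degrees(np.arctan2(d[1],d[0])).round(1),'W',np.hypot(*(C[1]-C[0])).round(1),'knob',(c+55*d/L).round(1),'chuck',(c-60*d/L).round(1))
A=onz('top',*px(144,168),116);B=onz('top',*px(243,103),116);u=(B-A)[:2];print('bar ends',A.round(1),B.round(1),np.hypot(*u).round(1),np.degrees(np.arctan2(u[1],u[0])).round(1),'axis',(A[:2]+u*40/68).round(1))
T=np.array([onz('top',*px(*q),138)[:2] for q in((133,270),(222,290),(190,377),(108,345))]);print('blank',T.round(0).tolist(),T.mean(0).round(1))
print('scene tip',onz('scene',395,147,116).round(1))
a=cv2.resize(s[140:180,375:408],None,fx=12,fy=12,interpolation=cv2.INTER_NEAREST); b=cv2.resize(t[140:180,212:245],None,fx=12,fy=12,interpolation=cv2.INTER_NEAREST)
cv2.imwrite('pics/c2.png',np.hstack([b,a]))
E
```

```text
head [[671.0, 295.0], [658.0, 190.0], [433.0, 224.0], [441.0, 327.0]] [550.7 258.9] L 229.4 yaw -8.2 W 106.4 knob [605.2 251.1] chuck [491.3 267.5]
bar ends [583.9 283.4 116. ] [619.7 228.8 116. ] 65.2 -56.7 axis [604.9 251.3]
blank [[522.0, 284.0], [510.0, 235.0], [464.0, 252.0], [482.0, 296.0]] [494.5 266.7]
scene tip [593.1 284.9 116. ]
```

View pics/c2.png

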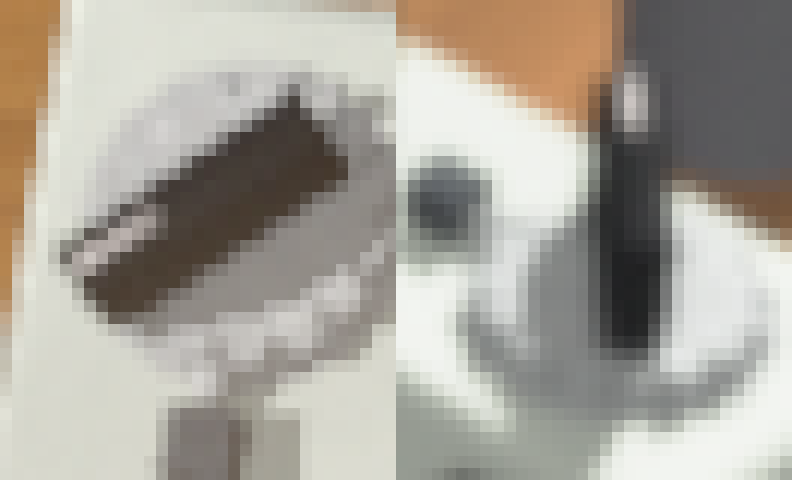

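```bash
python3 - <<'E'
from h import *
def tri(a,b):
    A=[];r=[]
    for n,p in(('top',a),('scene',b)):
        o,d=ray(n,*p);d/=np.linalg.norm(d);M=np.eye(3)-np.outer(d,d);A.append(M);r.append(M@o)
    x=np.linalg.lstsq(np.vstack(A),np.hstack(r),rcond=None)[0]; return x.round(1),(np.vstack(A)@x-np.hstack(r)).round(1)
for a in((218.5,162.3),(218,161.8)): 
    print(onz('top',*a,116).round(1),tri(a,(394.7,146)))
print(onz('scene',394.7,146,116).round(1))
A=onz('top',218.3,162,116);B=onz('top',237.6,149.7,116);u=(B-A)[:2];print(A.round(1),B.round(1),np.hypot(*u).round(1),np.degrees(np.arctan2(u[1],u[0])).round(1),'axis',(A[:2]+u*40/68).round(1))
# check with the other head's plunger hub etc: gripper TCP seen in both pictures
print('tcp px',[np.round(proj(n,[229.1,472.2,257]),1) for n in('top','scene')], 'disc centre px scene for (606,251,80)',np.round(proj('scene',[606,251,80]),1),np.round(proj('top',[606,251,80]),1))
E
```

```text
[587.6 284.3 116. ] (array([589.2, 285.6, 116.6]), array([ 1.6,  1.3,  0.7, -1.6, -1.3, -0.7]))
[589.  285.7 116. ] (array([589.8, 286.4, 116.8]), array([ 0.9,  0.7,  0.4, -0.9, -0.7, -0.4]))
[590.  288.5 116. ]
[588.4 284.9 116. ] [622.3 231.7 116. ] 63.1 -57.5 axis [608.4 253.6]
tcp px [array([126.9, 296.3]), array([330.5,  44.6])] disc centre px scene for (606,251,80) [391.8 164.2] [232.9 158.7]
```

Both views agree: the tip triangulates to z of about 116.7 mm. I'm taking the axis as about (608.5, 252.5) and the bar yaw as about -57°. I'll move above it now, turning -31° and part-closing the jaws.

```bash
python3 -m pendant '[2.53,-1.46,-0.3,0,0,-2.07,110, 2.53,-1.46,-0.3,0,0,-2.07,110, 2.53,-1.46,-0.3,0,0,-2.07,110, 2.53,-1.46,-0.3,0,0,-2.07,110, 2.53,-1.46,-0.3,0,0,-2.07,110]' && python3 -m pendant '[2.53,-1.46,-0.3,0,0,-2.07,110, 2.53,-1.46,-0.3,0,0,-2.07,110, 2.53,-1.46,-0.3,0,0,-2.07,110, 2.53,-1.46,-0.3,0,0,-2.07,110, 2.53,-1.46,-0.3,0,0,-2.07,110]' && python3 -m pendant '[2.53,-1.46,-0.3,0,0,-2.07,110, 2.53,-1.46,-0.3,0,0,-2.07,110, 2.53,-1.46,-0.3,0,0,-2.07,110, 2.53,-1.46,-0.3,0,0,-2.07,110, 2.53,-1.46,-0.3,0,0,-2.07,110]' && python3 -m pendant '[0,0,0,0,0,0,110, 0,0,0,0,0,0,110, 0,0,0,0,0,0,110, 0,0,0,0,0,0,110, 0,0,0,0,0,0,110]'
cat >> h.py <<'E'
from scipy.spatial.transform import Rotation as R
def st():
    s=arm.get_state(); m=R.from_quat(s['ee_rot']).as_matrix()
    print('t',round(s['t'],2),'tcp',s['tcp_pos'].round(1),'jaw yaw',np.degrees(np.arctan2(m[1,1],m[0,1])).round(2),'toolz',m[:,2].round(3),'F',s['wrist_force'].round(1),'M',s['wrist_torque'].round(2),'gap mm',round(88*s['finger_gap'],1)); return s
E
python3 - <<'E'
from h import *
s=st(); im=snap('scene','scene1.png')
p=s['tcp_pos']; print(np.round(proj('scene',p),1),np.round(proj('scene',[p[0],p[1],106]),1))
cv2.imwrite('pics/c3.png',cv2.resize(im[80:200,330:450],None,fx=5,fy=5,interpolation=cv2.INTER_CUBIC))
E
```

```text
t: 0.52
tcp_pos: [356.7, 398.4, 242.0]
ee_rot: [0.312, 0.95, -0.0, -0.0]
wrist_force: [-0.3, -0.3, -0.0]
finger_gap: 0.645
t: 0.93
tcp_pos: [483.3, 325.4, 226.9]
ee_rot: [0.396, 0.918, -0.0, -0.0]
wrist_force: [0.2, 0.0, 0.3]
finger_gap: 0.57
t: 1.35
tcp_pos: [609.7, 252.4, 211.8]
ee_rot: [0.478, 0.879, -0.0, -0.0]
wrist_force: [1.0, 1.1, -0.2]
finger_gap: 0.572
t: 1.77
tcp_pos: [608.0, 254.2, 212.8]
ee_rot: [0.476, 0.879, 0.0, 0.0]
wrist_force: [0.5, 0.8, 0.2]
finger_gap: 0.565
t 1.77 tcp [608.  254.2 212.8] jaw yaw 33.15 toolz [ 0.  0. -1.] F [0.5 0.8 0.2] M [-0.02  0.02 -0.  ] gap mm 49.8
[397.6 126.1] [393.9 156.9]
```

View pics/c3.png

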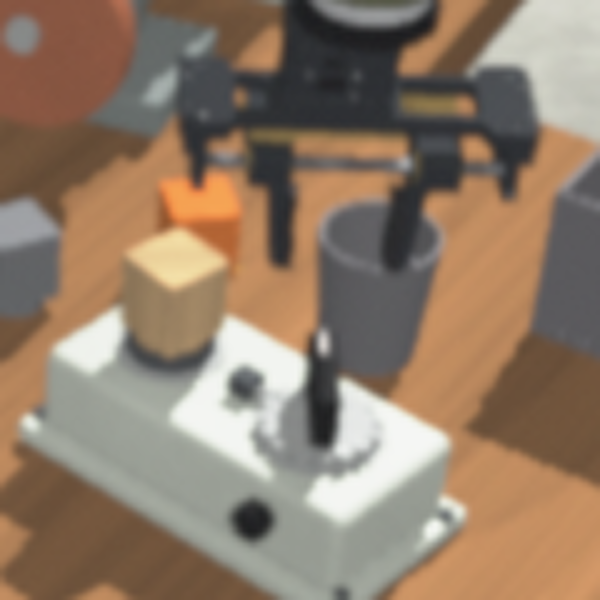

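The fingers sit at crop (280,225) and (402,225). Dropped straight down, the TCP comes to crop (320,384), and the bar is at (322,390), so it is centred within about 2 mm. I'll descend to about 107 mm and close.

```bash
python3 -m pendant '[0,0,-1.05,0,0,0,110, 0,0,-1.05,0,0,0,110, 0,0,-1.05,0,0,0,110, 0,0,-1.05,0,0,0,110, 0,0,-1.05,0,0,0,110]' && python3 -m pendant '[0,0,-1.05,0,0,0,110, 0,0,-1.05,0,0,0,110, 0,0,-1.05,0,0,0,110, 0,0,-1.05,0,0,0,110, 0,0,-1.05,0,0,0,110]' && python3 -m pendant '[0,0,0,0,0,0,110, 0,0,0,0,0,0,140, 0,0,0,0,0,0,160, 0,0,0,0,0,0,180, 0,0,0,0,0,0,190]' && python3 -c 'from h import *; st()'
```

```text
t: 2.23
tcp_pos: [608.4, 253.3, 158.2]
ee_rot: [0.477, 0.879, -0.0, -0.0]
wrist_force: [0.3, -0.2, 0.1]
finger_gap: 0.568
t: 2.65
tcp_pos: [608.7, 253.3, 106.4]
ee_rot: [0.477, 0.879, -0.0, -0.0]
wrist_force: [0.4, 0.3, 0.0]
finger_gap: 0.567
t: 3.07
tcp_pos: [609.0, 253.4, 108.1]
ee_rot: [0.477, 0.879, 0.0, 0.0]
wrist_force: [0.3, -0.7, -0.0]
finger_gap: 0.289
t 3.07 tcp [609.  253.4 108.1] jaw yaw 33.07 toolz [ 0.001  0.    -1.   ] F [ 0.3 -0.7 -0. ] M [ 0.01 -0.    0.02] gap mm 25.4
```

```bash
python3 -m pendant '[0,0,0,0,0,0,205, 0,0,0,0,0,0,225, 0,0,0,0,0,0,255, 0,0,0,0,0,0,255, 0,0,0,0,0,0,255]' && python3 -c 'from h import *; st()'
```

```text
t: 3.48
tcp_pos: [610.1, 254.1, 108.0]
ee_rot: [0.477, 0.879, 0.002, 0.002]
wrist_force: [8.5, 5.2, -2.5]
finger_gap: 0.178
t 3.48 tcp [610.1 254.1 108. ] jaw yaw 33.06 toolz [ 0.005  0.002 -1.   ] F [ 8.5  5.2 -2.5] M [ 0.7  -1.17  0.06] gap mm 15.7
```

Gripped, with the gap at 15.7 mm for the 16 mm bar. The side force suggests the axis is about 1 mm further along the jaws, so I'll correct that and then turn the first click.

```bash
python3 -m pendant '[0.12,0.07,0,0,0,0,255, 0,0,0,0,0,0,255, 0,0,0,0,0,-3,255, 0,0,0,0,0,-3,255, 0,0,0,0,0,-3,255]' && python3 -c 'from h import *; st()' && python3 -m pendant '[0,0,0,0,0,-3,255, 0,0,0,0,0,-3,255, 0,0,0,0,0,-3,255, 0,0,0,0,0,-3,255, 0,0,0,0,0,-3,255]' && python3 -c 'from h import *; st()'
```

```text
t: 3.9
tcp_pos: [610.0, 254.0, 107.9]
ee_rot: [0.545, 0.838, 0.0, 0.0]
wrist_force: [-2.4, -0.1, 0.7]
finger_gap: 0.177
t 3.9 tcp [610.  254.  107.9] jaw yaw 23.92 toolz [ 0.  0. -1.] F [-2.4 -0.1  0.7] M [0.01 0.42 0.13] gap mm 15.6
t: 4.32
tcp_pos: [609.6, 253.9, 107.9]
ee_rot: [0.65, 0.76, -0.0, -0.0]
wrist_force: [-3.2, -1.3, 3.4]
finger_gap: 0.177
t 4.32 tcp [609.6 253.9 107.9] jaw yaw 8.91 toolz [-0.001 -0.    -1.   ] F [-3.2 -1.3  3.4] M [-0.23  0.73  0.19] gap mm 15.6
```

```bash
python3 -m pendant '[0,0,0,0,0,-3,255, 0,0,0,0,0,-3,255, 0,0,0,0,0,-3,255, 0,0,0,0,0,-3,255, 0,0,0,0,0,-3,255]' && python3 -m pendant '[0,0,0,0,0,-3,255, 0,0,0,0,0,-3,255, 0,0,0,0,0,-3,255, 0,0,0,0,0,0,255, 0,0,0,0,0,0,255]' && python3 -c 'from h import *; st()' && python3 -m pendant '[0,0,0,0,0,-3,255, 0,0,0,0,0,-3,255, 0,0,0,0,0,-3,255, 0,0,0,0,0,-3,255, 0,0,0,0,0,-3,255]' && python3 -m pendant '[0,0,0,0,0,-3,255, 0,0,0,0,0,-3,255, 0,0,0,0,0,-3,255, 0,0,0,0,0,0,255, 0,0,0,0,0,0,255]' && python3 - <<'E'
from h import *
st(); im=snap('top','top2.png'); im2=snap('scene','scene2.png')
cv2.imwrite('pics/c4.png',np.hstack([cv2.resize(i,(400,500),interpolation=cv2.INTER_CUBIC) for i in(im[120:220,190:270],im2[105:205,340:420])]))
E
```

```text
t: 4.73
tcp_pos: [609.1, 254.0, 107.9]
ee_rot: [0.744, 0.669, -0.001, -0.001]
wrist_force: [-4.1, -1.0, 7.2]
finger_gap: 0.175
t: 5.15
tcp_pos: [608.9, 254.0, 107.9]
ee_rot: [0.793, 0.609, -0.001, -0.001]
wrist_force: [-7.4, -1.8, 7.3]
finger_gap: 0.18
t 5.15 tcp [608.9 254.  107.9] jaw yaw -14.93 toolz [-0.003 -0.001 -1.   ] F [-7.4 -1.8  7.3] M [-0.21  1.35  0.1 ] gap mm 15.8
t: 5.57
tcp_pos: [608.5, 254.2, 107.9]
ee_rot: [0.866, 0.5, -0.002, -0.001]
wrist_force: [-8.9, -1.7, 10.4]
finger_gap: 0.179
t: 5.98
tcp_pos: [608.3, 254.3, 107.9]
ee_rot: [0.902, 0.431, -0.002, -0.001]
wrist_force: [-10.8, -0.9, 7.6]
finger_gap: 0.179
t 5.98 tcp [608.3 254.3 107.9] jaw yaw -38.92 toolz [-0.004 -0.    -1.   ] F [-10.8  -0.9   7.6] M [-0.04  1.8   0.06] gap mm 15.7
```

View pics/c4.png

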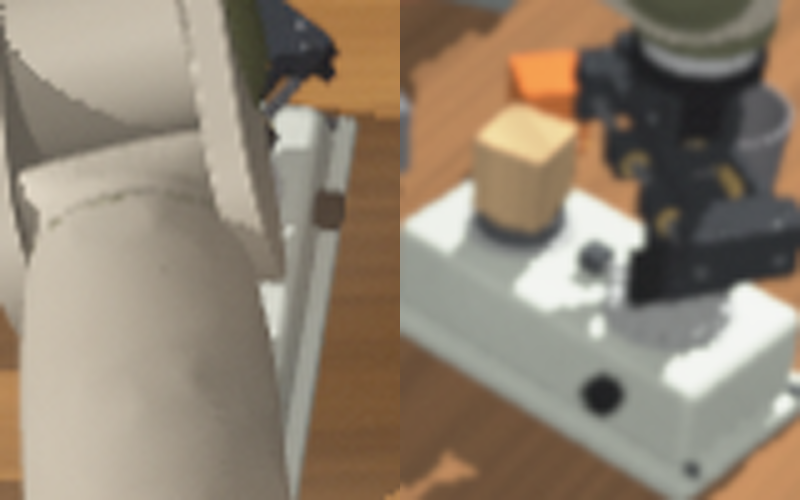

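The tool has turned 71.98° (jaw yaw 33.06 → -38.92) with the gap still at the bar's thickness. The picture shows the blank standing upright and visibly turned. The gripper hides the bar, so I'll ease off the side load and use the blank's rotation (it turns with the chuck) as an independent check.

```bash
python3 -m pendant '[-0.1,0,0,0,0,0,255, 0,0,0,0,0,0,255, 0,0,0,0,0,0,255, 0,0,0,0,0,0,255, 0,0,0,0,0,0,255]' && python3 - <<'E'
from h import *
s=st(); print('qd',np.abs(s['qd']).max().round(4))
def top(f,off):
    Q=np.array([onz('scene',*f(*q),138)[:2] for q in off]); e=[Q[(i+1)%4]-Q[i] for i in range(4)]
    a=[np.degrees(np.arctan2(v[1],v[0]))%90 for v in e]; print(Q.mean(0).round(1),'sides',[np.hypot(*v).round(0) for v in e],'edge yaw mod 90',np.round(a,1))
top(lambda x,y:(325+(x-400)/4,115+y/5),((520,95),(562,55),(602,85),(560,118)))
top(lambda x,y:(340+(x-400)/5,105+y/5),((475,140),(510,105),(578,128),(543,165)))
# change elsewhere (right head, bystanders) between first and last scene picture
a=cv2.imread('pics/scene0.png');b=cv2.imread('pics/scene2.png');d=cv2.absdiff(a,b).max(2)
for n,(x,y,w,h) in dict(right_head=(245,225,115,90),gouge=(315,212,80,48),block=(280,192,40,26),offcut=(182,308,34,38)).items(): print(n,'px changed',int((d[y:y+h,x:x+w]>40).sum()))
E
```

```text
t: 6.5
tcp_pos: [608.2, 254.3, 107.9]
ee_rot: [0.902, 0.431, -0.001, -0.0]
wrist_force: [-6.6, 1.3, 6.9]
finger_gap: 0.179
t 6.5 tcp [608.2 254.3 107.9] jaw yaw -38.92 toolz [-0.002  0.    -1.   ] F [-6.6  1.3  6.9] M [0.08 1.23 0.16] gap mm 15.8
qd 0.0013
[500.4 267.4] sides [np.float64(53.0), np.float64(41.0), np.float64(47.0), np.float64(36.0)] edge yaw mod 90 [86.7 78.  80.9 87. ]
[498.5 270.6] sides [np.float64(42.0), np.float64(45.0), np.float64(44.0), np.float64(45.0)] edge yaw mod 90 [3.6 4.9 3.8 3.3]
right_head px changed 1692
gouge px changed 1864
block px changed 0
offcut px changed 0
```

The blank's edges went from roughly 78–87° to 4° (mod 90). A 72° turn predicts 76° → 4°, while 48° would predict 52° and 96° would predict 10°, so this fits three clicks within eye-reading error. The pixel changes over the right head and gouge are probably the arm's shadow, but I'll look to be sure.

```bash
python3 - <<'E'
import cv2,numpy as np
cv2.imwrite('pics/c5.png',np.hstack([cv2.resize(cv2.imread(f'pics/scene{k}.png')[185:325,240:400],None,fx=2.5,fy=2.5) for k in(0,2)]))
E
```

```text
(no output)
```

View pics/c5.png

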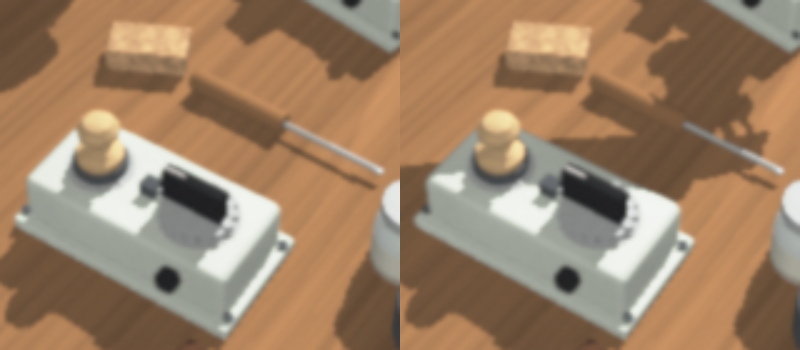

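It's only shadow. The right knob, at crop (195,193) before and (595,193) after in the side-by-side, plus the finial, gouge and block, all stand where they did. The grip is steady, so I'm handing in.

```bash
python3 -c 'from h import *; st(); print(arm.sign_off())'
```

```text
t 6.5 tcp [608.2 254.3 107.9] jaw yaw -38.92 toolz [-0.002  0.    -1.   ] F [-6.6  1.3  6.9] M [0.08 1.23 0.16] gap mm 15.8
the job is handed in; nothing more can be done
None
```

I gripped the bar of the left head's knob (the head with the square blank, head_b starting at k = 2) and turned it clockwise three clicks. I handed the job in at 6.5 s, still holding it in the third stop; no verdict was reported.

**Last checks**
- **Turn:** the tool turned 71.98° (jaw yaw 33.06° to -38.92°), against 72° wanted.
- **Grip:** the opening stayed at 15.7–15.8 mm on the 16 mm bar, so the jaws lay flat on it. The TCP is about 2 mm above grip height and within a few mm of the estimated axis. Joint speeds are about 0, and wrist force is about 10 N.
- **Blank:** it stands upright in its chuck and has turned with it.
- **Other head and things lying about:** the right knob, finial, gouge, block and offcut look unmoved. Large pixel changes there turned out to be only the arm's shadow.

**Weaker points**
- **Final pointer position:** the gripper hides the bar in both views, so I did not see the pointer directly.
- **Blank rotation check:** this was rough. Edge readings before the turn scattered from 78° to 87°, where 76° was expected, but they fit three clicks better than two or four.
- **Knob axis:** position estimates spread about 6 mm. I corrected for this by wrist force while gripping.
- **Cup:** I did not check it separately. The gripper worked clear of it.

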